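# Close the bead jar at the bazaar stall

### The arm

A 6-joint arm with a two-finger parallel gripper is mounted at the origin on the work surface. World frame = base frame: x ahead of the robot, y to its left, z up, the work surface at z = 0. Lengths are in m, angles in rad, forces in N, time in s.
With the tool pointing down it reaches from about 0.375 to 0.9 m from the base axis. Payload 3.1 kg.
Tool frame: the origin (TCP) lies midway between the tips of the shut fingers; the grasp point (between the pads) lies 19 mm behind it; z points along the fingers, y is the line along which they close (so a half turn about z gives the same grasp; the last joint's range is limited). The gripper opens to 87 mm and grips with 3 to 60 N. Pads are 19 mm wide; open, the fingers measure 117 mm over their backs; the gripper's body (75 mm by 190 mm) begins 51 mm behind the grasp point.
Start: joints at [1.123, 0.527, 1.433, -0, 1.181, -0.178], TCP at [0.167, 0.602, 0.223] pointing down, gripper open.
Joint ranges: [-3.08, 3.08], [-0.75, 2.2], [0.22, 2.44], [-1.43, 4.57], [0, 2.65], [-2.85, 2.85]. Speed limits (rad/s): [2.79, 2.79, 3.14, 3.14, 3.14, 3.14].

### API

Orientations are given as a unit quaternion [x, y, z, w].
In Python, from rig import get_obs, cams, job gives the robot as it stands.
- The arm moves only by the tool servo_tool, never from a script. Its argument "moves" is text: rows parted by semicolons, each of 5 numbers parted by spaces: the shift along the tool's x, y, z in m, then the turn about the tool's z in degrees, then the finger opening in m, from 0 to 0.087. In form: dx dy dz spin claw; .... A call has 1 to 10 rows; each row is the pose to reach, as a shift and turn from the pose commanded when the call began, along the tool's axes at that moment; what a row does not reach only later rows make up. A row lasts 1/12 s, in which the tool goes at most 41.7 mm and 7.16 degrees, less where a joint would pass 70% of its speed; a pose out of reach is approached as far as the arm can. A call with a gripper value outside its range is refused whole. The fingers move at their own pace and stop on an object; "grip_force" is the grip in N (left out, the last holds). Time passes only in rows, so rows that repeat a pose let the fingers close. It gives the time, the measured TCP pose, the force, the opening and the grip force at its end, in the units of the state.
- get_obs(): the state, without advancing time (a new reading comes with each control period).
- cams.camera(name): name is "scene" or "top" or "wrist"; returns the picture (480x640x3 uint8, blue, green, red); there is no depth.
- cams.camera_model(name): a dict with "fx", "fy", "cx", "cy" (pixels), "R" (3x3) and "t" (3): a world point X has camera coordinates R X + t. Camera axes: x right, y down, z forward; pixel columns grow to the right and rows downward; lengths in m; the calibration is good to about 2 mm. A picture is of the moment at which its call begins: read the wrist's pose just before it. camera_model takes no time and is no camera call; for the wrist camera it gives the pose at the moment of the call.
- job.hand_in(): hands the job in; it is judged then, once.
The state is a dict: "time": time; "q": joint angles; "joint_velocities": joint speeds; "joint_torque": joint torques, N m; "position": TCP position; "tool_rot": TCP orientation; "ft_force": force on the tool from outside, world axes, zero at the start; "moment": the same for the moment, N m; "grip_width": finger opening in m; "grip_force": force on a finger pad.
Only numpy, scipy, OpenCV 4.12 (cv2) and the standard library are available. Lean on these libraries where they do the work, as an engineer would, in place of code of your own. Each camera call takes 0.05 s, during which the arm holds its last target. There are 200 camera calls.

### The job

On the bead seller's blue stall, the lid of the jar with the orange lid only rests on its threads. Without lifting it off, turn this lid backward (counter-clockwise from above) until it drops into the thread start, then forward (clockwise) as far as it goes, and let go of it. Leave the yellow and green jars where they stand.

Things in the scene. Friction and masses are not known exactly. Their poses are not given: they have to be found in the camera images.
- lid_grip (a point): Loose orange lid, cap 75 mm wide, 20.5 high; on it an upright bar 60 long, 14 thick, 32 high to turn it by. Point on the axis, in the bar, 22 above the cap's top, 10 below the bar's top. x along the bar, z up. Starts 148 mm above the stall, bar 39-57 deg clockwise of the jar's marks, two lugs (under the bar's ends) on the jar's ledges. 3 mm play sideways; lid drops if free, or pressed lightly.
- jar: Fixed clear jar of orange beads under the lid; wooden foot 116 mm wide, 20 high, neck top 110. Origin on its axis at stall level, z up. x axis passes through both thread starts, shown by 2 white marks on the foot. Within 14 deg of them the lid can drop 10.5 mm onto the neck. Then clockwise turning takes the lugs under the ledges (2.5 mm vertical play) to a firm stop 60 deg past the marks.
- jar_yellow: Loose bystander, 0.9 kg: a jar of the same size with yellow beads and a closed yellow lid with the same bar, 148 mm high in all. Origin at the centre of its underside.
- jar_green: Loose bystander, 0.9 kg: a jar of the same size with green beads and a closed green lid with the same bar, 148 mm high in all. Origin at the centre of its underside.
Things that resemble listed ones, but are neither listed nor needed, are in the scene too. What is shaped like the part that bears lid_grip but pink or turquoise is not meant.

How it is judged:
On the way:
1. the lid has been turned back and has dropped into the thread start (z of lid_grip in the frame of jar below 0.1415 m and angle between the x axis of lid_grip and the x axis of jar, either way round below 0.4 rad), for 0.1 s.
At the end, for the whole second after the job is handed in: The orange lid is down on its jar (its grip point 133 to 141.5 mm above the jar's foot, within 10 mm of the jar's axis, upright within 7 degrees) and turned forward at least 43 degrees past the white marks (z of lid_grip in the frame of jar between 0.133 and 0.1415 m and horizontal distance between lid_grip and jar below 0.01 m and angle between lid_grip's own z axis and vertical below 0.12 rad and angle between the x axis of lid_grip and the x axis of jar, either way round above 0.75 rad); the robot touches nothing.
It fails at once if the lid is lifted off the jar (raised more than 12 mm above its starting height) (z of lid_grip in the frame of jar above 0.16 m).
It fails at once if the yellow jar is pushed away by more than 15 mm (distance of jar_yellow from where it was at the start of the episode above 0.015 m).
It fails at once if the green jar is pushed away by more than 15 mm (distance of jar_green from where it was at the start of the episode above 0.015 m).
It also fails if it takes over 35 s, if anything falls off the work surface, if the arm or the gripper's body presses on something with over 40 N, if the wrist force passes 120 N, or if a joint passes its speed limit or range.

## Working session

There is one attempt and no reset: what is moved stays moved. The work goes in short steps, Python scripts to look and compute and a tool call to move; the robot and the scene stay as the last step left them, time stands still between calls to the robot, and variables do not carry over. Pictures are saved under pics/ and viewed, at most 10 in all, crops included, and the job is handed in when it is done.

Besides the shell and the picture viewer there is one more tool, called after ">>>" by a JSON object that holds its "method" and its "body". servo_tool: Moves the arm, as the interface text tells. Its arguments: {"type":"object","properties":{"moves":{"type":"string"},"grip_force":{"type":"number"}},"required":["moves"]}

```bash
mkdir -p pics
python3 - <<'E'
from rig import get_obs, cams, job
import cv2,numpy as np
o=get_obs();print(o['time'],o['position'],o['tool_rot'],o['grip_width'])
for n in ['scene','top']:
    cv2.imwrite(f'pics/{n}1.png',cams.camera(n)); m=cams.camera_model(n); print(n,m['fx'],np.round(-np.array(m['R']).T@m['t'],3),np.round(m['R'],2).tolist())
E
```

```text
0.0 [0.16625413 0.60174264 0.2216036 ] [ 1.34476384e-01  9.90916256e-01 -9.92052636e-04 -3.03144406e-04] 0.08684849863588347
scene 489.3400688190535 [0.981 0.276 0.921] [[-0.56, 0.83, -0.01], [0.7, 0.47, -0.54], [-0.44, -0.31, -0.84]]
top 599.4145339283073 [ 0.346 -0.037  1.113] [[0.09, -1.0, -0.0], [-0.97, -0.09, -0.21], [0.21, 0.02, -0.98]]
```

View pics/scene1.png

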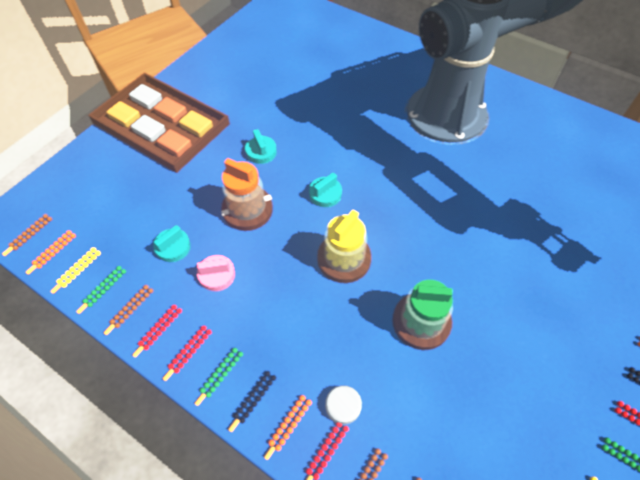

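View pics/top1.png

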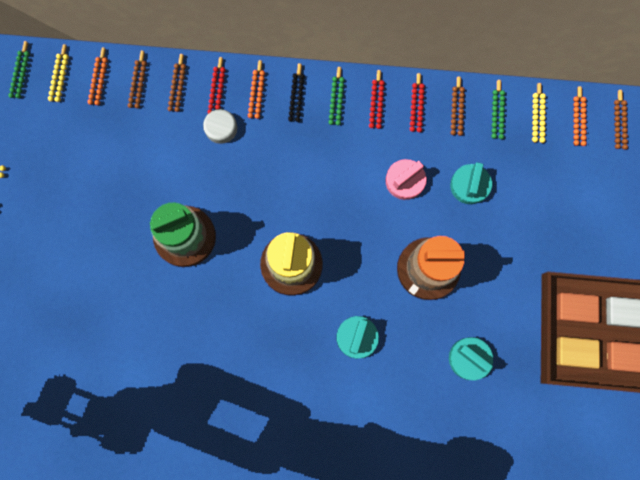

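The orange jar is at right in the top view (lid ~(441,258), foot ~(429,268), white mark (414,289)). In the scene view its lid is at (240,172), with marks at (225,212) and (268,199). The arm is well clear of it. I'll enlarge both.

Run:
```python
import cv2,numpy as np
s=cv2.imread('pics/scene1.png')[150:235,200:290]; t=cv2.imread('pics/top1.png')[225:310,385:475]
a=np.hstack([cv2.resize(x,None,fx=4.4,fy=4.4,interpolation=cv2.INTER_CUBIC) for x in (s,t)]);print(a.shape)
cv2.imwrite('pics/z1.png',a)
```

```text
(374, 792, 3)
```

View pics/z1.png

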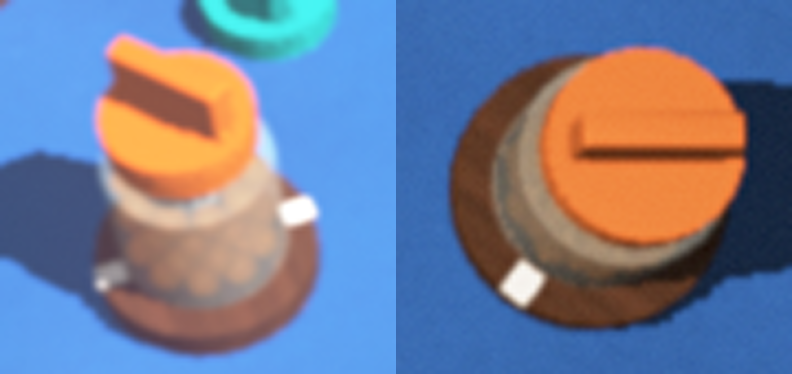

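Left (scene): bar top runs (122,45)→(232,97), white marks at (298,211) and (111,275). Right (top): bar (186,131)→(349,130), mark (126,283) in crop pixels.

```bash
cat > h.py <<'E'
import numpy as np
def ray(m,p):
    R=np.array(m['R']);c=-R.T@np.array(m['t']);d=R.T@np.array([(p[0]-m['cx'])/m['fx'],(p[1]-m['cy'])/m['fy'],1]);return c,d/np.linalg.norm(d)
def onz(m,p,z):
    c,d=ray(m,p);return c+d*(z-c[2])/d[2]
def tri(obs):
    A=0;b=0
    for m,p in obs:
        c,d=ray(m,p);P=np.eye(3)-np.outer(d,d);A=A+P;b=b+P@c
    return np.linalg.solve(A,b)
def proj(m,X):
    x=np.array(m['R'])@X+np.array(m['t']);return np.array([m['fx']*x[0]/x[2]+m['cx'],m['fy']*x[1]/x[2]+m['cy']])
E
python3 - <<'E'
from h import *
from rig import cams
S=cams.camera_model('scene');T=cams.camera_model('top')
s=lambda x,y:(200+x/4.4,150+y/4.4); t=lambda x,y:(385+x/4.4,225+y/4.4)
np.set_printoptions(precision=4,suppress=True)
for a,b in [(122,45),(186,131)],[(232,97),(349,130)],[(122,45),(349,130)],[(232,97),(186,131)]:
    print('bar',tri([(S,s(*a)),(T,t(*b))]))
for b in (186,131),(349,130):print('top barz.158',onz(T,t(*b),.158))
for a in (122,45),(232,97):print('sc barz.158',onz(S,s(*a),.158))
m=[onz(S,s(*a),.02) for a in [(298,211),(111,275)]];print('marks',m,(m[0]+m[1])/2, np.degrees(np.arctan2(*(m[0]-m[1])[1::-1])))
print('topmark',onz(T,t(126,283),.02))
for a in (298,211),(111,275): print(tri([(S,s(*a)),(T,t(126,283))]))
# yellow, green lid centres
for n,a,b in ('y',(346,232),(291,257)),('g',(431,298),(178,226)): print(n,tri([(S,a),(T,b)]))
# cap disc / foot centre from top
print('foot c top',onz(T,t(192,192),.01),'foot c scene',onz(S,s(208,258),.02))
E
```

```text
bar [ 0.5433 -0.2229  0.183 ]
bar [ 0.5299 -0.2442  0.1387]
bar [ 0.5389 -0.2653  0.1584]
bar [ 0.5334 -0.2056  0.1555]
top barz.158 [ 0.5344 -0.2077  0.158 ]
top barz.158 [ 0.5402 -0.2673  0.158 ]
sc barz.158 [ 0.538  -0.2633  0.158 ]
sc barz.158 [ 0.5338 -0.201   0.158 ]
marks [array([ 0.494 , -0.2105,  0.02  ]), array([ 0.5801, -0.265 ,  0.02  ])] [ 0.5371 -0.2377  0.02  ] 147.70116317106655
topmark [ 0.4953 -0.2108  0.02  ]
[ 0.4949 -0.2102  0.0214]
[ 0.5317 -0.2574 -0.0369]
y [0.5198 0.0148 0.1046]
g [0.5552 0.2178 0.1046]
foot c top [ 0.5378 -0.238   0.01  ] foot c scene [ 0.5439 -0.2305  0.02  ]
```

Consistent: the jar axis is at about (0.537,-0.237). The marks lie at 147.7°, the bar at about 95° (52° clockwise of them) and the bar top at z≈0.157. All of these agree with the text. Now moving over.

>>> {"method": "servo_tool", "body": {"moves": "-0.28 -0.28 -0.03 69 0.087;-0.28 -0.28 -0.03 69 0.087;-0.28 -0.28 -0.03 69 0.087;-0.28 -0.28 -0.03 69 0.087;-0.28 -0.28 -0.03 69 0.087;-0.28 -0.28 -0.03 69 0.087;-0.28 -0.28 -0.03 69 0.087;-0.28 -0.28 -0.03 69 0.087;-0.28 -0.28 -0.03 69 0.087;-0.28 -0.28 -0.03 69 0.087"}}

```text
time: 0.93
position: [0.3633, 0.2547, 0.2527]
tool_rot: [0.675, 0.738, -0.0, 0.001]
ft_force: [0.3, 0.4, -0.6]
grip_width: 0.0873
grip_force: 0.0
```

>>> {"method": "servo_tool", "body": {"moves": "-0.38 0.1 0 0 0.087;-0.38 0.1 0 0 0.087;-0.38 0.1 0 0 0.087;-0.38 0.1 0 0 0.087;-0.38 0.1 0 0 0.087;-0.38 0.1 0 0 0.087;-0.38 0.1 0 0 0.087;-0.38 0.1 0 0 0.087;-0.38 0.1 0 0 0.087;-0.38 0.1 0 0 0.087"}}

```text
time: 1.77
position: [0.5001, -0.116, 0.2525]
tool_rot: [0.673, 0.739, -0.0, 0.002]
ft_force: [0.1, 0.2, -0.1]
grip_width: 0.087
grip_force: 0.0
```

>>> {"method": "servo_tool", "body": {"moves": "-0.128 0.031 0 0 0.087;-0.128 0.031 0 0 0.087;-0.128 0.031 0 0 0.087;-0.128 0.031 0 0 0.087;-0.128 0.031 0 0 0.087;-0.128 0.031 0 0 0.087"}}

```text
time: 2.27
position: [0.5404, -0.2345, 0.2517]
tool_rot: [0.672, 0.74, 0.0, -0.001]
ft_force: [-1.2, -0.5, -0.2]
grip_width: 0.0868
grip_force: 0.0
```

Run:
```python
from rig import get_obs, cams
from h import *
import cv2
o=get_obs();print(o['position'],o['tool_rot']);m=cams.camera_model('wrist');i=cams.camera('wrist')
for X in ([.537,-.237,.158],[.534,-.207,.158],[.540,-.267,.158],[.4945,-.2105,.02],[.5801,-.265,.02]): 
    p=proj(m,np.array(X));print(p); cv2.circle(i,tuple(int(v) for v in p),3,(255,0,255),1)
cv2.imwrite('pics/w1.png',i)
```

```text
[ 0.54036156 -0.23454427  0.25166915] [ 6.72485553e-01  7.40108776e-01  7.64157620e-05 -1.47479885e-03]
[316.76137861 236.36079094]
[316.38453485 194.1562283 ]
[317.1165912  276.14277435]
[280.1021152  171.41907932]
[355.81799804 229.42565617]
```

View pics/w1.png

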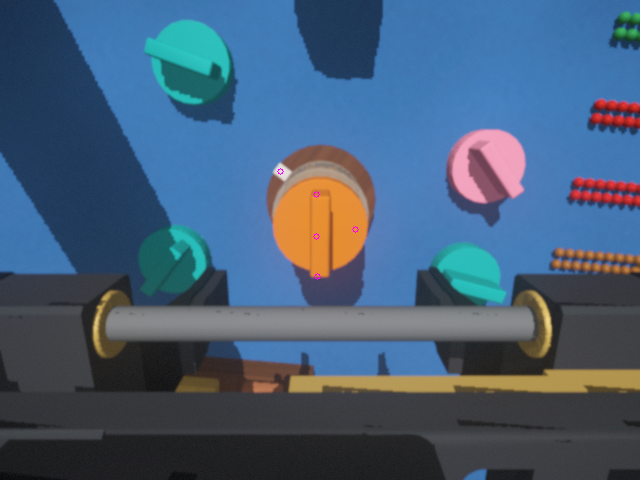

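The wrist view confirms it: bar centre at (319,234), running from (319,191) to (319,277), straight along tool x. My predicted points fall within 3 px (about 2 mm) of it. The TCP is centred, so I'll descend, stopping 4 mm above the cap.

>>> {"method": "servo_tool", "body": {"moves": "0 -0.001 0.04 0 0.087;0 -0.001 0.075 0 0.087;0 -0.001 0.1 0 0.087;0 -0.001 0.115 0 0.06;0 -0.001 0.121 0 0.04;0 -0.001 0.121 0 0.02;0 -0.001 0.121 0 0.005;0 -0.001 0.121 0 0.005;0 -0.001 0.121 0 0.005;0 -0.001 0.121 0 0.005", "grip_force": 15}}

```text
time: 3.15
position: [0.5409, -0.2355, 0.1329]
tool_rot: [0.672, 0.741, 0.0, 0.001]
ft_force: [0.1, 0.3, 0.1]
grip_width: 0.0483
grip_force: 0.0
```

>>> {"method": "servo_tool", "body": {"moves": "0 0 0 0 0.005;0 0 0 0 0.005;0 0 0 0 0.005;0 0 0 0 0.005"}}

```text
time: 3.48
position: [0.5402, -0.2353, 0.1317]
tool_rot: [0.672, 0.74, 0.0, 0.0]
ft_force: [0.0, -0.0, 0.2]
grip_width: 0.0217
grip_force: 0.0
```

>>> {"method": "servo_tool", "body": {"moves": "0 0 0 0 0.005;0 0 0 0 0.005;0 0 0 0 0.005;0 0 0 0 0.005;0 0 0 0 0.005"}}

```text
time: 3.9
position: [0.5401, -0.2352, 0.1315]
tool_rot: [0.672, 0.74, -0.0, -0.0]
ft_force: [-0.6, -0.5, 0.8]
grip_width: 0.0137
grip_force: 15.0
```

>>> {"method": "servo_tool", "body": {"moves": "0 0 0 -5 0.005;0 0 0 -10 0.005;0 0 0 -16 0.005;0 0 0 -22 0.005;0 0 0 -28 0.005;0 0 0 -34 0.005;0 0 0 -40 0.005;0 0 0 -46 0.005;0 0 0 -52 0.005;0 0 0 -52 0.005"}}

```text
time: 4.73
position: [0.5402, -0.2351, 0.1313]
tool_rot: [0.279, 0.96, 0.0, -0.0]
ft_force: [-0.2, -0.7, -1.6]
grip_width: 0.0139
grip_force: 15.0
```

>>> {"method": "servo_tool", "body": {"moves": "0 0 0.001 0 0.005;0 0 0.002 0 0.005;0 0 0.003 0 0.005;0 0 0.003 0 0.005"}}

```text
time: 5.07
position: [0.5399, -0.2351, 0.1281]
tool_rot: [0.28, 0.96, 0.0, -0.0]
ft_force: [-0.8, 0.2, -1.3]
grip_width: 0.0138
grip_force: 15.0
```

No resistance over 3 mm, so the lid is in the thread start. I'll keep lowering.

>>> {"method": "servo_tool", "body": {"moves": "0 0 0.001 0 0.005;0 0 0.002 0 0.005;0 0 0.003 0 0.005;0 0 0.004 0 0.005;0 0 0.005 0 0.005;0 0 0.006 0 0.005;0 0 0.0065 0 0.005;0 0 0.0065 0 0.005"}}

```text
time: 5.73
position: [0.5401, -0.2352, 0.1219]
tool_rot: [0.279, 0.96, -0.0, -0.0]
ft_force: [-1.6, -2.0, -2.0]
grip_width: 0.0138
grip_force: 15.0
```

>>> {"method": "servo_tool", "body": {"moves": "0 0 0 6 0.005;0 0 0 12 0.005;0 0 0 18 0.005;0 0 0 24 0.005;0 0 0 30 0.005;0 0 0 36 0.005;0 0 0 42 0.005;0 0 0 48 0.005;0 0 0 53 0.005;0 0 0 53 0.005"}}

```text
time: 6.57
position: [0.5408, -0.235, 0.1221]
tool_rot: [0.679, 0.734, 0.0, 0.0]
ft_force: [-0.4, 0.4, -1.0]
grip_width: 0.0136
grip_force: 15.0
```

```bash
python3 -c "
from rig import get_obs
o=get_obs();print(o['moment'],o['ft_force'],o['tool_rot'])"
```

```text
[-0.05438288 -0.02445732 -0.00969567] [-0.37301516  0.41073649 -0.96236188] [6.79163099e-01 7.33987117e-01 4.69589298e-04 4.19505258e-04]
```

>>> {"method": "servo_tool", "body": {"moves": "0 0 0 2 0.005;0 0 0 4 0.005;0 0 0 6 0.005;0 0 0 8 0.005;0 0 0 8 0.005"}}

```text
time: 6.98
position: [0.5398, -0.2347, 0.122]
tool_rot: [0.727, 0.687, -0.0, -0.001]
ft_force: [-2.2, 0.4, 0.1]
grip_width: 0.0137
grip_force: 15.3
```

```bash
python3 -c "
from rig import get_obs
o=get_obs();print(o['moment'],o['ft_force'],o['tool_rot'])"
```

```text
[-0.0230978   0.34209716  0.35137127] [-2.1589718   0.41649069  0.08858348] [ 7.27037988e-01  6.86596871e-01 -2.86267311e-04 -6.46748630e-04]
```

The tool is at 86.7° and the moment has risen to 0.35 Nm, so the lid is at its stop (60° past the marks). I'll release and retreat.

>>> {"method": "servo_tool", "body": {"moves": "0 0 0 0 0.05;0 0 0 0 0.05;0 0 0 0 0.05;0 0 0 0 0.05;0 0 0 0 0.05;0 0 0 0 0.05;0 0 -0.03 0 0.05;0 0 -0.06 0 0.06;0 0 -0.09 0 0.06;0 0 -0.13 0 0.06"}}

```text
time: 7.82
position: [0.5389, -0.2343, 0.2515]
tool_rot: [0.728, 0.685, -0.0, -0.002]
ft_force: [-0.2, 0.1, -0.1]
grip_width: 0.0577
grip_force: 0.0
```

>>> {"method": "servo_tool", "body": {"moves": "0.04 0 0 0 0.06;0.08 0 0 0 0.06;0.12 0 0 0 0.06;0.15 0 0 0 0.06;0.15 0 0 0 0.06;0.15 0 0 0 0.06"}}

```text
time: 8.32
position: [0.5492, -0.0839, 0.2522]
tool_rot: [0.727, 0.687, -0.0, 0.0]
ft_force: [0.9, -0.9, -0.9]
grip_width: 0.0601
grip_force: 0.0
```

Run:
```python
from rig import get_obs, cams
import cv2,numpy as np
print(get_obs()['position'])
a=[cv2.resize(i,None,fx=4.4,fy=4.4,interpolation=cv2.INTER_CUBIC) for i in (cams.camera('scene')[150:235,200:290],cams.camera('top')[225:310,385:475])]
cv2.imwrite('pics/z2.png',np.hstack(a))
```

```text
[ 0.54920777 -0.08386757  0.2522494 ]
```

View pics/z2.png

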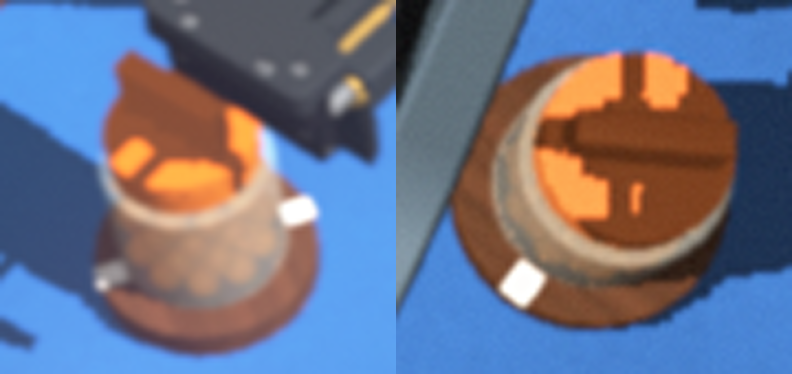

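The lid sits lower on the neck and level. In the top view the bar runs (565,128)→(730,150), about 8° clockwise of its start (~60° past the marks). The gripper is clear.

```bash
python3 -c "
from rig import job
print(job.hand_in())"
```

```text
the job is handed in; nothing more can be done
None
```

The orange lid was turned back about 52° until it dropped into its thread start, then turned clockwise to the firm stop (about 60° past the marks) and released; the other jars weren't touched, and the job was handed in at about 8.4 s, with no verdict returned.

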